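# Lock the shaker slide with its transport pin

### The arm

A 7-joint arm with a two-finger parallel gripper is mounted at the origin on a cart in front of the work surface, level with it; the furniture and walls round the work are solid. World frame = base frame: x ahead of the robot, y to its left, z up, the work surface at z = 0. Lengths are in m, angles in rad, forces in N, time in s.
With the tool pointing down it reaches from about 0.35 to 0.9 m from the base axis. Payload 8.1 kg.
Tool frame: the origin (TCP) lies at the very end of the fingers, on their centre line; the grasp point (between the pads) lies 19 mm behind it; z points along the fingers, y is the line along which they close (so a half turn about z gives the same grasp; the last joint's range is limited). The gripper opens to 92 mm and grips with 3 to 60 N. Pads are 19 mm wide; open, the fingers measure 130 mm over their backs; the gripper's body (75 mm by 190 mm) begins 47 mm behind the grasp point.
Start: joints at [1.244, 0.434, 0.025, 1.573, -0.012, 1.134, -0.075], TCP at [0.139, -0.609, 0.227] pointing down, gripper open.
Joint ranges: [-2.62, 2.62], [-0.44, 2.09], [-1.27, 1.32], [0.08, 2.57], [-1.32, 4.46], [0.12, 2], [-2.74, 2.74]. Speed limits (rad/s): [2.22, 2.22, 3.01, 3.01, 3.14, 3.14, 3.14].

### API

Orientations are given as a unit quaternion [x, y, z, w].
In Python, from workcell import arm gives the robot as it stands.
- The arm moves only by the tool step_arm, never from a script. Its argument "series" is a list of rows, each an object of numbers: "grip": the opening, from 0 (shut) to 1 (fully open); "x", "y", "z": the shift along the tool's x, y, z as a fraction of full scale; "rx", "ry", "rz": the turn, a rotation vector about the tool's x, y, z as a fraction of full scale. In form: [{"grip": .., "x": .., "y": .., "z": .., "rx": .., "ry": .., "rz": ..}, ...]. A call has exactly 8 rows; each row is the pose to reach, as a shift and turn from the pose commanded when the call began, along the tool's axes at that moment; what a row does not reach only later rows make up. Full scale, the value 1, is 40 cm for a shift and pi/2 rad for a turn. A row lasts 1/8 s, in which the tool goes at most 62.5 mm and 10.7 degrees, less where a joint would pass 70% of its speed; a pose out of reach is approached as far as the arm can. A call with a number of a shift or a turn outside -1 to 1 is refused whole. A call with a gripper value outside its range is refused whole. The fingers move at their own pace and stop on an object; "newtons" is the grip in N (left out, the last holds). Time passes only in rows, so rows that repeat a pose let the fingers close, or fill a call up. It gives the time, the measured TCP pose, the force, the opening and the grip force at its end, in the units of the state.
- arm.get_state(): the state, without advancing time (a new reading comes with each control period).
- arm.grab_frame(name): name is "scene" or "top" or "wrist"; returns (picture, depth): 420x560x3 uint8, red, green, blue; 420x560 float32, m along the optical axis (not along the pixel's ray), 0 where there is no reading.
- arm.camera_params(name): a dict with "mtx" (3x3 intrinsics, pixels), "dist" ([k1, k2, p1, p2, k3] as OpenCV has them; the pictures are not rectified), "xyz" and "rotation" of the camera in the world. Camera axes: x right, y up, looking along -z (the intrinsics and any distortion apply to the point x, -y, -z); pixel columns grow to the right and rows downward; lengths in m; the calibration is good to about 2 mm. A picture is of the moment at which its call begins: read the wrist's pose just before it. camera_params takes no time and is no camera call; for the wrist camera it gives the pose at the moment of the call.
- arm.finish_job(): hands the job in; it is judged then, once.
The state is a dict: "time": time; "q": joint angles; "qvel": joint speeds; "joint_torque": joint torques, N m; "eef_pos": TCP position; "tool_rot": TCP orientation; "force": force on the tool from outside, world axes, zero at the start; "ft_torque": the same for the moment, N m; "width": finger opening in m; "finger_force": force on a finger pad.
Only numpy, scipy, OpenCV 4.12 (cv2) and the standard library are available. Lean on these libraries where they do the work, as an engineer would, in place of code of your own. Each camera call takes 0.05 s, during which the arm holds its last target. There are 200 camera calls.

### The job

Take the locking pin out of its parking block and lock the shaker for transport: the shaker's slide has stopped at an unknown place under the cover, so put the pin down through the slot in the cover, feel gently along the top of the hidden slide with the pin's tip until you find the hole, and push the pin fully home so that its collar sits on the cover. Never press or knock the pin hard against the shaker, leave the pin standing there upright, and do not disturb the beaker, the tape roll or the rubber stoppers.

Things in the scene. Friction and masses are not known exactly. Their poses are not given: they have to be found in the camera images.
- pin: Locking pin, loose, 100 to 200 g, 115 mm long, upright in the parking block at first. Origin at the centre of its tip, z up along the pin. From the tip: round steel shank 10 mm thick, 70 mm long (tip chamfered to 6 mm over the lowest 2.5 mm); steel collar 30 mm across, 5 mm thick; black grip.
- pin_grip (a point): Middle of the pin's round black grip (22 mm across, 40 mm long), on the pin's axis 95 mm above its tip; the grip reaches from 75 to 115 mm above the tip.
- park_block: Fixed aluminium block 60 x 60 x 76 mm with one upright hole 13 mm across in its middle that parks the pin (the collar rests on the block). It stands to the left or to the right of the shaker. Origin at the centre of its underside.
- shaker: Fixed grey drive unit of a bench shaker, platform off: a box 160 (its x) x 240 (its y) x 92 mm high, with a motor hump along its rear, 26 mm higher than the cover, from 31 mm behind the centre. Origin at the centre of its underside, z up, x to its rear, y along the slot. Pin and shaker are spoilt by contact forces over 25 N.
- slot_mid (a point): Middle of the cover's only slot, level with the cover's top (92 mm above the worktop), 25 mm in front of the shaker's centre. The slot is 90 mm long (along the shaker's y), 14 mm wide, with straight walls 26 mm deep. Fully home, the pin's collar rests on the cover here and its tip is 70 mm below the cover's top.
- slide_level (a point): Point 42 mm straight below slot_mid, at the level of the hidden slide's flat top, which lies under the whole slot. The slide has one upright square-edged hole, 14 mm along the slot and 18 mm across, on the slot's centre line, its middle up to 30 mm to either side of this point; where is not measured. The hole is over 30 mm deep. Pushes under 60 N do not move the slide.
- beaker: Bystander: glass beaker, 57 mm across, 68 mm high, standing beside the shaker on the other side from the parking block. Origin at the centre of its underside.
- tape_roll: Bystander: roll of tape lying flat, 98 mm across, 25 mm high. Origin at the centre of its underside.
- stopper_1: Bystander: rubber stopper, 26 mm across, 28 mm high. Origin at the centre of its underside.
- stopper_3: Bystander: rubber stopper, 31 mm across, 30 mm high. Origin at the centre of its underside.
There are look-alikes about, which are no part of the job. Leave any purple look-alike of the pin alone.

How it is judged:
On the way, in this order (a step that is already met when the one before it is completed fails the run):
1. the pin is lifted out of the parking block (tip more than 80 mm above the worktop) (height (world z) of pin above 0.08 m), for 0.1 s.
2. the pin's tip is inside the slot, under the cover (z of pin in the frame of shaker between 0.04 and 0.066 m and x of pin in the frame of slot_mid between -0.01 and 0.01 m and y of pin in the frame of slot_mid between -0.046 and 0.046 m), for 0.1 s.
At the end, for the whole second after the job is handed in: The pin stands in the slot of the shaker, at rest and within 5 degrees of upright, pushed through the slide's hole until its collar is within 3 mm of the cover (tip less than 25 mm above the shaker's underside) (z of pin in the frame of shaker between 0.017 and 0.025 m and x of pin in the frame of slot_mid between -0.01 and 0.01 m and y of pin in the frame of slot_mid between -0.046 and 0.046 m and angle between pin's own z axis and vertical below 0.09 rad and linear speed of pin below 0.02 m/s); the robot touches nothing.
It fails at once if the pin is pressed or knocked against the shaker or its slide with more than 25 N (contact force between pin and shaker above 25 N).
It fails at once if the beaker is moved by more than 20 mm (distance of beaker from where it was at the start of the episode above 0.02 m).
It fails at once if the tape roll is moved by more than 20 mm (distance of tape_roll from where it was at the start of the episode above 0.02 m).
It fails at once if a rubber stopper is moved by more than 20 mm (distance of any of stopper_1, stopper_3 from where it was at the start of the episode above 0.02 m).
It also fails if it takes over 64 s, if anything falls off the work surface, if the arm or the gripper's body presses on something with over 40 N, if the wrist force passes 120 N, or if a joint passes its speed limit or range.

## Working session

There is one attempt and no reset: what is moved stays moved. The work goes in short steps, Python scripts to look and compute and a tool call to move; the robot and the scene stay as the last step left them, time stands still between calls to the robot, and variables do not carry over. Pictures are saved under pics/ and viewed, at most 10 in all, crops included, and the job is handed in when it is done.

Besides the shell and the picture viewer there is one more tool, called after "Request:" as name(argument=value, ...), one argument or row to a line, values as JSON. step_arm: Moves the arm, as the interface text tells. Shift numbers are shares of 40 cm and turn numbers shares of pi/2 rad, none past 1 either way. Its arguments: {"type":"object","properties":{"series":{"type":"array"},"newtons":{"type":"number"}},"required":["series"]}

```bash
mkdir -p pics; cat > h.py <<'E'
import numpy as np, cv2, pickle
from workcell import arm
from scipy.spatial.transform import Rotation as R
def rot(c):
    r=np.array(c["rotation"],float)
    return r if r.shape==(3,3) else R.from_quat(r).as_matrix()
def shot(n,f):
    c=arm.camera_params(n); p,d=arm.grab_frame(n)
    cv2.imwrite(f"pics/{f}.png",p[:,:,::-1]); pickle.dump((c,p,d),open(f"pics/{f}.pkl","wb"))
    return c,p,d
def load(f): return pickle.load(open(f"pics/{f}.pkl","rb"))
def ray(c,u,v):
    q=cv2.undistortPoints(np.array([[[u,v]]],float),np.array(c["mtx"]),np.array(c["dist"]))[0,0]
    return np.array(c["xyz"]),rot(c)@np.array([q[0],-q[1],-1])
def atz(c,u,v,z):
    o,d=ray(c,u,v); return o+d*(z-o[2])/d[2]
def atd(c,D,u,v):
    o,d=ray(c,u,v); return o+d*D[int(v),int(u)]
def crop(f,u0,v0,u1,v1,k,name):
    p=load(f)[1][v0:v1,u0:u1,::-1]; cv2.imwrite(f"pics/{name}.png",cv2.resize(p,None,fx=k,fy=k,interpolation=cv2.INTER_CUBIC))
def tri(*rs):
    A=0;b=0
    for o,d in rs:
        d=d/np.linalg.norm(d);P=np.eye(3)-np.outer(d,d);A=A+P;b=b+P@o
    return np.linalg.solve(A,b)
E
python3 - <<'E'
from h import *
a=shot("top","t0")[1]; b=shot("scene","s0")[1]
for n in("top","scene"):
    c=arm.camera_params(n);print(n,c["xyz"],rot(c).round(3).tolist())
s=arm.get_state();print(s)
E
```

```text
top [ 0.35883274 -0.0454035   1.27244477] [[-0.016, 0.986, -0.164], [-1.0, -0.015, 0.007], [0.005, 0.164, 0.986]]
scene [-0.04148622  0.41966685  0.89402948] [[-0.624, 0.567, -0.537], [-0.781, -0.452, 0.431], [0.002, 0.689, 0.725]]
{'time': 0.1, 'q': array([ 1.24440517,  0.43511614,  0.02498463,  1.57400594, -0.01156788,
        1.13397395, -0.07507024]), 'qvel': array([ 0.00142222, -0.00105904,  0.00215774, -0.00159879, -0.00031189,
       -0.00041766,  0.00217028]), 'joint_torque': array([ 2.83737201e-03, -6.69131541e+01,  9.88288634e-01, -3.15148330e+01,
       -6.03514141e-02,  3.74320219e-02,  7.22217123e-05]), 'eef_pos': array([ 0.13853777, -0.60899329,  0.22604673]), 'tool_rot': array([ 9.93748002e-01,  1.11644283e-01, -1.53496654e-04, -6.62050982e-04]), 'force': array([-0.04441636,  0.11501057, -0.24684142]), 'ft_torque': array([-0.03458498,  0.00789164, -0.00480692]), 'finger_force': 0.0, 'width': 0.09175396963241518}
```

View pics/t0.png

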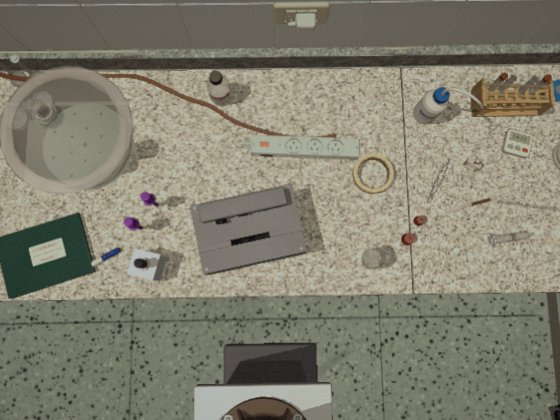

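View pics/s0.png

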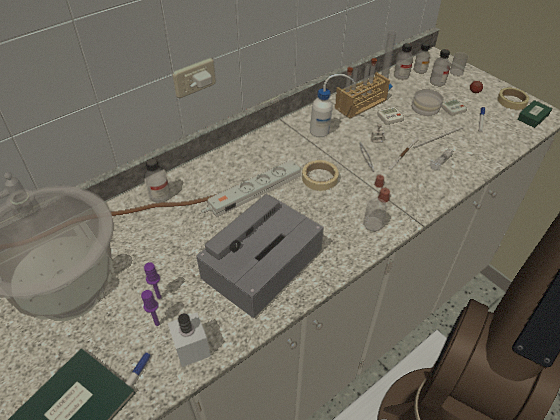

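The top view shows the black-gripped pin in the aluminium block at (142,264), purple look-alikes standing at (148,199) and (132,223), and the shaker's slot at about (250,239). The black one in the block fits the description. I'll confirm with enlarged crops.

```bash
python3 - <<'E'
from h import *
crop("t0",110,180,310,280,4,"a")
crop("s0",135,190,335,370,4,"b")
b=cv2.imread("pics/b.png");print(b.shape)
cv2.imwrite("pics/b.png",cv2.resize(b,(660,594)))
E
```

```text
(720, 800, 3)
```

View pics/a.png

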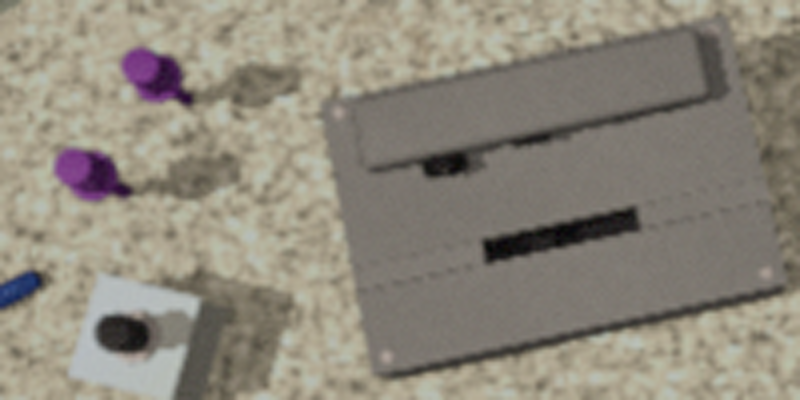

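View pics/b.png

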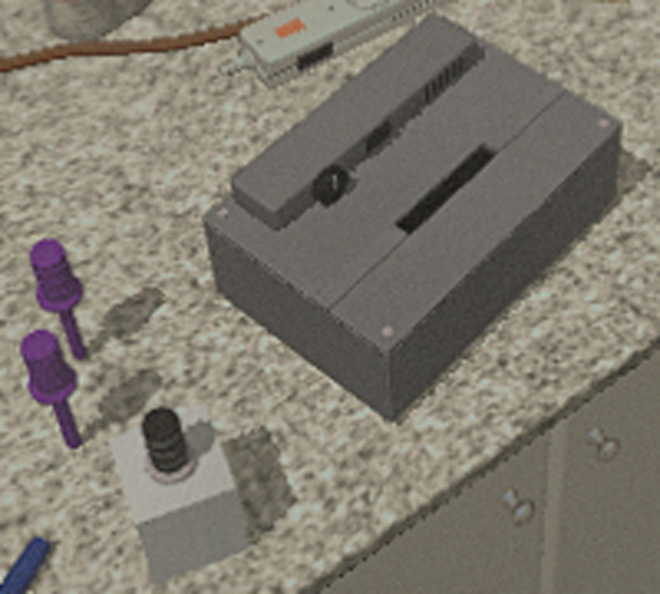

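Black-gripped pin confirmed: it stands in the aluminium block (crop a (120,332), crop b (163,440)). The purple ones stand on the worktop and stay alone. The slot's middle is at crop a (562,235), crop b (447,189).

```bash
python3 - <<'E'
from h import *
ct,_,dt=load("t0"); cs,_,ds=load("s0")
A=lambda u,v:(110+u/4-.4,180+v/4-.4); B=lambda u,v:(135+u/3.3-.3,190+v/3.3-.3)
for n,a,b in [("griptop",(118,332),(162,417)),("slotL",(485.5,251),(402,228)),("slotR",(638,219),(492,151)),("slotmid",(562,235),(447,189))]:
    P=tri(ray(ct,*A(*a)),ray(cs,*B(*b)));print(n,P.round(4),atd(ct,dt,*A(*a)).round(4),atd(cs,ds,*B(*b)).round(4))
for z,pt in [(.117,(118,332)),(.092,(485.5,251)),(.092,(638,219)),(.092,(386,356)),(.092,(766,272)),(.092,(337,112))]:
    print(z,atz(ct,*A(*pt),z).round(4))
for p in [(75,370),(170,395),(200,295),(105,275)]: print(atz(ct,*A(*p),.076).round(4))
for z,p in [(.115,(162,417)),(.092,(447,189))]: print('scene',atz(cs,*B(*p),z).round(4))
E
```

```text
griptop [0.4333 0.2634 0.1183] [0.4335 0.2625 0.1244] [0.432  0.2628 0.1191]
slotL [0.4772 0.0646 0.0871] [0.478  0.0654 0.0915] [0.4789 0.0613 0.0822]
slotR [ 0.494  -0.0226  0.0841] [ 0.4992 -0.0203  0.0536] [ 0.4917 -0.0236  0.0848]
slotmid [0.4859 0.0213 0.0851] [0.4944 0.0263 0.0175] [0.4882 0.0174 0.0794]
0.117 [0.434  0.2645 0.117 ]
0.092 [0.4779 0.0654 0.092 ]
0.092 [ 0.4948 -0.0211  0.092 ]
0.092 [0.4197 0.1211 0.092 ]
0.092 [ 0.4636 -0.0932  0.092 ]
0.092 [0.559  0.1503 0.092 ]
[0.4156 0.2991 0.076 ]
[0.4006 0.2451 0.076 ]
[0.4569 0.2296 0.076 ]
[0.4692 0.2839 0.076 ]
scene [0.4345 0.262  0.115 ]
scene [0.48   0.0236 0.092 ]
```

```bash
cat >> h.py <<'E'
def go(x,y,z,yaw=None):
    s=arm.get_state();T=R.from_quat(s["tool_rot"])
    d=T.inv().apply(np.array([x,y,z])-s["eef_pos"])/.4
    out=dict(x=d[0],y=d[1],z=d[2])
    if yaw is not None:
        G=R.from_matrix([[np.cos(yaw),np.sin(yaw),0],[np.sin(yaw),-np.cos(yaw),0],[0,0,-1]])
        r=(T.inv()*G).as_rotvec()/(np.pi/2);out.update(rx=r[0],ry=r[1],rz=r[2])
    print({k:round(float(v),4) for k,v in out.items()})
E
python3 -c "
from h import *
go(.45,-.25,.25,.196)"
```

```text
{'x': 0.9584, 'y': -0.7024, 'z': -0.0591, 'rx': -0.0009, 'ry': 0.0001, 'rz': 0.0177}
```

Request:
step_arm(
  series=[
    {"grip": 1,"x": 0.14,"y": -0.1,"z": -0.06,"rx": 0,"ry": 0,"rz": 0},
    {"grip": 1,"x": 0.28,"y": -0.2,"z": -0.06,"rx": 0,"ry": 0,"rz": 0},
    {"grip": 1,"x": 0.42,"y": -0.3,"z": -0.06,"rx": 0,"ry": 0,"rz": 0.018},
    {"grip": 1,"x": 0.56,"y": -0.4,"z": -0.06,"rx": 0,"ry": 0,"rz": 0.018},
    {"grip": 1,"x": 0.7,"y": -0.5,"z": -0.06,"rx": 0,"ry": 0,"rz": 0.018},
    {"grip": 1,"x": 0.83,"y": -0.6,"z": -0.06,"rx": 0,"ry": 0,"rz": 0.018},
    {"grip": 1,"x": 0.96,"y": -0.7,"z": -0.06,"rx": 0,"ry": 0,"rz": 0.018},
    {"grip": 1,"x": 0.96,"y": -0.7,"z": -0.06,"rx": 0,"ry": 0,"rz": 0.018},
  ],
)

```text
time: 1.1
eef_pos: [0.4525, -0.2482, 0.2506]
tool_rot: [0.995, 0.099, 0.0, -0.0]
force: [-0.2, -0.2, -0.6]
width: 0.0918
finger_force: 0.0
```

```bash
python3 -c "
from h import *
print(arm.get_state()['eef_pos'])
go(.45,.12,.27,.196)"
```

```text
[ 0.45253804 -0.24821312  0.25057824]
{'x': 0.1751, 'y': -0.9038, 'z': -0.0479, 'rx': -0.0004, 'ry': -0.0002, 'rz': 0.0014}
```

Request:
step_arm(
  series=[
    {"grip": 1,"x": 0.03,"y": -0.15,"z": -0.05,"rx": 0,"ry": 0,"rz": 0},
    {"grip": 1,"x": 0.06,"y": -0.3,"z": -0.05,"rx": 0,"ry": 0,"rz": 0},
    {"grip": 1,"x": 0.09,"y": -0.45,"z": -0.05,"rx": 0,"ry": 0,"rz": 0},
    {"grip": 1,"x": 0.12,"y": -0.6,"z": -0.05,"rx": 0,"ry": 0,"rz": 0},
    {"grip": 1,"x": 0.15,"y": -0.75,"z": -0.05,"rx": 0,"ry": 0,"rz": 0},
    {"grip": 1,"x": 0.175,"y": -0.9,"z": -0.05,"rx": 0,"ry": 0,"rz": 0},
    {"grip": 1,"x": 0.175,"y": -0.9,"z": -0.05,"rx": 0,"ry": 0,"rz": 0},
    {"grip": 1,"x": 0.175,"y": -0.9,"z": -0.05,"rx": 0,"ry": 0,"rz": 0},
  ],
)

```text
time: 2.1
eef_pos: [0.4496, 0.1149, 0.2704]
tool_rot: [0.995, 0.098, -0.0, 0.0]
force: [0.5, -1.8, -0.7]
width: 0.0917
finger_force: 0.0
```

```bash
python3 -c "
from h import *
c,p,d=shot('wrist','w1');print(c['xyz'],rot(c).round(3),arm.get_state()['eef_pos'])"
```

```text
[0.5209326  0.12897746 0.42808001] [[ 0.194  0.944  0.266]
 [-0.981  0.186  0.054]
 [ 0.001 -0.272  0.962]] [0.44975789 0.1141839  0.27039542]
```

View pics/w1.png

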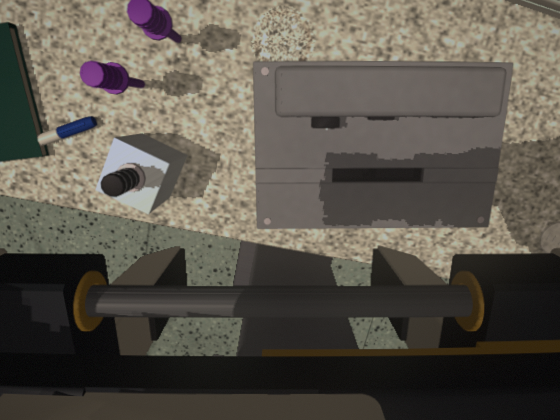

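Wrist view: slot corners at (332,168) to (423,182), black grip top at (112,184), collar at about (133,176).

```bash
python3 - <<'E'
from h import *
cw,_,dw=load("w1"); ct,_,dt=load("t0"); cs,_,ds=load("s0")
A=lambda u,v:(110+u/4-.4,180+v/4-.4); B=lambda u,v:(135+u/3.3-.3,190+v/3.3-.3)
print("grip",atz(cw,112,184,.121).round(4), tri(ray(cw,112,184),ray(ct,*A(118,332)),ray(cs,*B(162,417))).round(4))
L=atz(cw,332,175,.092);Rr=atz(cw,422.5,175,.092);print("slot",L.round(4),Rr.round(4),((L+Rr)/2).round(4),np.linalg.norm(L-Rr),np.arctan2(Rr[0]-L[0],L[1]-Rr[1]))
print(tri(ray(cw,377.2,175),ray(ct,*A(562,235)),ray(cs,*B(447,189))).round(4))
C=[atz(cw,*p,.092) for p in[(267,222),(481,220),(265,72)]];print(np.round(C,4),np.arctan2(C[1][0]-C[0][0],C[0][1]-C[1][1]))
g=cv2.cvtColor(load("w1")[1],cv2.COLOR_RGB2GRAY);_,b=cv2.threshold(g[140:215,315:440],30,255,cv2.THRESH_BINARY_INV)
n,l,s,ce=cv2.connectedComponentsWithStats(b);i=1+np.argmax(s[1:,4]);print(s[i],ce[i]+[315,140])
go(.434,.264,.2,.19)
E
```

```text
grip [0.4314 0.2645 0.121 ] [0.4321 0.2636 0.121 ]
slot [0.4736 0.0658 0.092 ] [ 0.4912 -0.0217  0.092 ] [0.4824 0.0221 0.092 ] 0.08927897066725571 0.19747662271213162
[0.4838 0.0217 0.0886]
[[ 0.4141  0.1192  0.092 ]
 [ 0.4585 -0.0958  0.092 ]
 [ 0.5539  0.1474  0.092 ]] 0.20386978680175913
[ 18  29  88  12 826] [383.88861985 174.89104116]
{'x': 0.0337, 'y': -0.3752, 'z': 0.1757, 'rx': 0.0005, 'ry': 0.0005, 'rz': 0.0026}
```

```bash
python3 -c "
from h import *
go(.4325,.264,.16);go(.4325,.264,.086,.2)"
```

```text
{'x': 0.0301, 'y': -0.376, 'z': 0.2757}
{'x': 0.0303, 'y': -0.3762, 'z': 0.4607, 'rx': 0.0005, 'ry': 0.0005, 'rz': -0.0038}
```

Request:
step_arm(
  series=[
    {"grip": 1,"x": 0.01,"y": -0.13,"z": 0.04,"rx": 0,"ry": 0,"rz": 0},
    {"grip": 1,"x": 0.02,"y": -0.26,"z": 0.08,"rx": 0,"ry": 0,"rz": 0},
    {"grip": 1,"x": 0.03,"y": -0.376,"z": 0.12,"rx": 0,"ry": 0,"rz": 0},
    {"grip": 1,"x": 0.03,"y": -0.376,"z": 0.22,"rx": 0,"ry": 0,"rz": -0.003},
    {"grip": 1,"x": 0.03,"y": -0.376,"z": 0.32,"rx": 0,"ry": 0,"rz": -0.003},
    {"grip": 1,"x": 0.03,"y": -0.376,"z": 0.4,"rx": 0,"ry": 0,"rz": -0.003},
    {"grip": 1,"x": 0.03,"y": -0.376,"z": 0.46,"rx": 0,"ry": 0,"rz": -0.003},
    {"grip": 1,"x": 0.03,"y": -0.376,"z": 0.46,"rx": 0,"ry": 0,"rz": -0.003},
  ],
)

```text
time: 3.15
eef_pos: [0.4321, 0.2629, 0.0852]
tool_rot: [0.995, 0.099, -0.002, 0.001]
force: [-1.5, -0.0, 0.3]
width: 0.0921
finger_force: 0.0
```

Request:
step_arm(
  series=[
    {"grip": 0.2,"x": 0,"y": 0,"z": 0,"rx": 0,"ry": 0,"rz": 0},
    {"grip": 0.2,"x": 0,"y": 0,"z": 0,"rx": 0,"ry": 0,"rz": 0},
    {"grip": 0.2,"x": 0,"y": 0,"z": 0,"rx": 0,"ry": 0,"rz": 0},
    {"grip": 0.2,"x": 0,"y": 0,"z": 0,"rx": 0,"ry": 0,"rz": 0},
    {"grip": 0.1,"x": 0,"y": 0,"z": 0,"rx": 0,"ry": 0,"rz": 0},
    {"grip": 0.1,"x": 0,"y": 0,"z": 0,"rx": 0,"ry": 0,"rz": 0},
    {"grip": 0.1,"x": 0,"y": 0,"z": 0,"rx": 0,"ry": 0,"rz": 0},
    {"grip": 0.1,"x": 0,"y": 0,"z": 0,"rx": 0,"ry": 0,"rz": 0},
  ],
  newtons=15,
)

```text
time: 4.15
eef_pos: [0.4323, 0.2655, 0.0867]
tool_rot: [0.995, 0.1, -0.0, -0.0]
force: [0.2, 0.6, -0.5]
width: 0.0216
finger_force: 15.0
```

Request:
step_arm(
  series=[
    {"grip": 0.1,"x": 0,"y": 0,"z": 0,"rx": 0,"ry": 0,"rz": 0},
    {"grip": 0.1,"x": 0,"y": 0,"z": -0.06,"rx": 0,"ry": 0,"rz": 0},
    {"grip": 0.1,"x": 0,"y": 0,"z": -0.13,"rx": 0,"ry": 0,"rz": 0},
    {"grip": 0.1,"x": 0,"y": 0,"z": -0.2,"rx": 0,"ry": 0,"rz": 0},
    {"grip": 0.1,"x": 0,"y": 0,"z": -0.27,"rx": 0,"ry": 0,"rz": 0},
    {"grip": 0.1,"x": 0,"y": 0,"z": -0.31,"rx": 0,"ry": 0,"rz": 0},
    {"grip": 0.1,"x": 0,"y": 0,"z": -0.31,"rx": 0,"ry": 0,"rz": 0},
    {"grip": 0.1,"x": 0,"y": 0,"z": -0.31,"rx": 0,"ry": 0,"rz": 0},
  ],
  newtons=30,
)

```text
time: 5.15
eef_pos: [0.4319, 0.2649, 0.2096]
tool_rot: [0.995, 0.1, -0.001, 0.0]
force: [0.7, 0.4, -2.1]
width: 0.0215
finger_force: 30.0
```

```bash
python3 -c "
from h import *
s=arm.get_state();print(s['eef_pos'],s['force'],s['ft_torque'],s['width'])
# candidate: over slot mid
go(.483,.022,.206,.2)"
```

```text
[0.43187241 0.26486447 0.20960751] [ 0.65492186  0.39145175 -2.12457244] [ 0.02604227 -0.04673178  0.021721  ] 0.021479762508780028
{'x': 0.0046, 'y': 0.6204, 'z': 0.0095, 'rx': 0.0005, 'ry': 0.001, 'rz': 0.0}
```

Request:
step_arm(
  series=[
    {"grip": 0.1,"x": 0,"y": 0.1,"z": 0,"rx": 0,"ry": 0,"rz": 0},
    {"grip": 0.1,"x": 0,"y": 0.21,"z": 0,"rx": 0,"ry": 0,"rz": 0},
    {"grip": 0.1,"x": 0.005,"y": 0.32,"z": 0,"rx": 0,"ry": 0,"rz": 0},
    {"grip": 0.1,"x": 0.005,"y": 0.43,"z": 0,"rx": 0,"ry": 0,"rz": 0},
    {"grip": 0.1,"x": 0.005,"y": 0.53,"z": 0.01,"rx": 0,"ry": 0,"rz": 0},
    {"grip": 0.1,"x": 0.005,"y": 0.6,"z": 0.02,"rx": 0,"ry": 0.001,"rz": 0},
    {"grip": 0.1,"x": 0.005,"y": 0.62,"z": 0.03,"rx": 0,"ry": 0.001,"rz": 0},
    {"grip": 0.1,"x": 0.005,"y": 0.62,"z": 0.03,"rx": 0,"ry": 0.001,"rz": 0},
  ],
)

```text
time: 6.15
eef_pos: [0.483, 0.0229, 0.1978]
tool_rot: [0.995, 0.1, -0.0, -0.0]
force: [-0.1, -0.6, -1.0]
width: 0.0214
finger_force: 30.0
```

```bash
python3 -c "
from h import *
s=arm.get_state();print(s['eef_pos'],s['force'],s['ft_torque'],s['tool_rot'])
c,p,d=shot('wrist','w2');shot('scene','s2')
S=load('s2')[1][150:300,200:350]
W=p[100:420,120:440]
cv2.imwrite('pics/c2.png',np.hstack([cv2.resize(W,(400,400)),cv2.resize(S,(400,400),interpolation=cv2.INTER_CUBIC)])[:,:,::-1])
"
```

```text
[0.48296129 0.02292578 0.19777199] [-0.07725175 -0.64818485 -1.01769377] [-0.0004029   0.0045701  -0.01995938] [ 9.95013459e-01  9.97402245e-02 -1.54859956e-04 -2.84376806e-04]
```

View pics/c2.png

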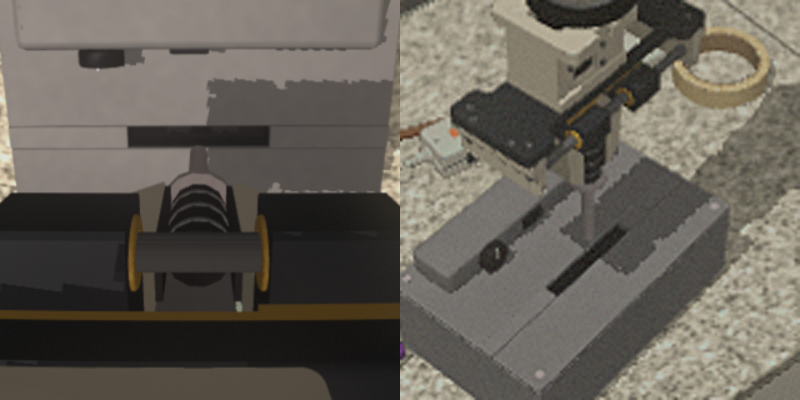

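Left (wrist): pin tip at (200,147), slot from (127,137) to (269,137). Right (scene): tip at (588,241), slot from (553,288) to (622,231). The tip is close above the slot.

```bash
python3 - <<'E'
from h import *
cw,_,_=load("w2"); cs,_,_=load("s2")
A=lambda u,v:(120+u/1.25-.4,100+v/1.25-.4); B=lambda u,v:(200+(u-400)/2.667-.3,150+v/2.667-.3)
T=tri(ray(cw,*A(200,146)),ray(cs,*B(588,240)));print("tip",T.round(4),atz(cw,*A(200,146),.117).round(4),atz(cs,*B(588,240),.117).round(4))
L=atz(cw,*A(127,137),.092);Q=atz(cw,*A(269.5,137),.092);M=(L+Q)/2
print("slot",L.round(4),Q.round(4),M.round(4),np.linalg.norm(L-Q))
L2=atz(cs,*B(552,288),.092);Q2=atz(cs,*B(622,231),.092);print(L2.round(4),Q2.round(4),((L2+Q2)/2).round(4))
E
python3 - <<'E'
import sys;sys.path.insert(0,'.')
from h import *
p=load("..pics/w2".replace('..pics/','')) if 0 else pickle.load(open('pics/w2.pkl','rb'))
cw,img,_=p
cv2.imwrite('pics/c3.png',cv2.resize(img[190:250,215:345,::-1],None,fx=6,fy=6,interpolation=cv2.INTER_CUBIC))
E
```

```text
tip [0.4827 0.0215 0.1119] [0.4844 0.0221 0.117 ] [0.4792 0.0237 0.117 ]
slot [0.4738 0.0667 0.092 ] [ 0.4915 -0.0212  0.092 ] [0.4826 0.0228 0.092 ] 0.08966185142969459
[0.4747 0.0636 0.092 ] [ 0.4862 -0.0167  0.092 ] [0.4805 0.0234 0.092 ]
```

View pics/c3.png

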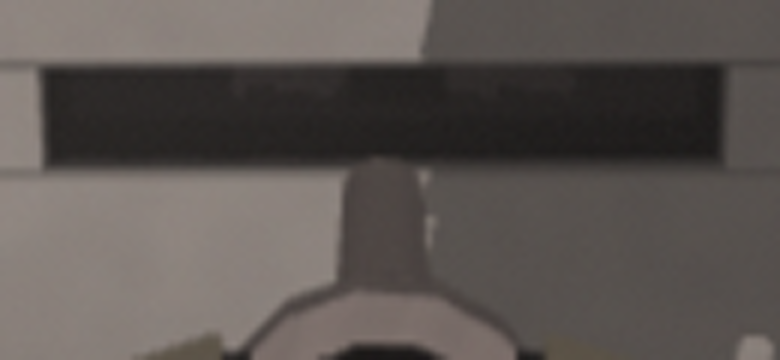

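Slot centre in the crop is (382,114) and the tip is at (380,160), so they're aligned along the slot. I'll shift about 0.7 mm forward and lower it gently.

Request:
step_arm(
  series=[
    {"grip": 0.1,"x": 0.002,"y": 0,"z": 0.025,"rx": 0,"ry": 0,"rz": 0},
    {"grip": 0.1,"x": 0.002,"y": 0,"z": 0.05,"rx": 0,"ry": 0,"rz": 0},
    {"grip": 0.1,"x": 0.002,"y": 0,"z": 0.056,"rx": 0,"ry": 0,"rz": 0},
    {"grip": 0.1,"x": 0.002,"y": 0,"z": 0.06,"rx": 0,"ry": 0,"rz": 0},
    {"grip": 0.1,"x": 0.002,"y": 0,"z": 0.063,"rx": 0,"ry": 0,"rz": 0},
    {"grip": 0.1,"x": 0.002,"y": 0,"z": 0.066,"rx": 0,"ry": 0,"rz": 0},
    {"grip": 0.1,"x": 0.002,"y": 0,"z": 0.069,"rx": 0,"ry": 0,"rz": 0},
    {"grip": 0.1,"x": 0.002,"y": 0,"z": 0.072,"rx": 0,"ry": 0,"rz": 0},
  ],
)

```text
time: 7.25
eef_pos: [0.4845, 0.0229, 0.1699]
tool_rot: [0.995, 0.1, 0.001, -0.0]
force: [-0.5, -0.2, -1.9]
width: 0.0213
finger_force: 30.0
```

```bash
python3 -c "
from h import *
for i in range(3):
  s=arm.get_state();print(s['time'],s['eef_pos'].round(4),s['force'].round(2),s['ft_torque'].round(3))
"
```

```text
7.25 [0.4845 0.0229 0.1699] [-0.51 -0.19 -1.93] [-0.021 -0.055  0.04 ]
7.25 [0.4845 0.0229 0.1699] [-0.51 -0.19 -1.93] [-0.021 -0.055  0.04 ]
7.25 [0.4845 0.0229 0.1699] [-0.51 -0.19 -1.93] [-0.021 -0.055  0.04 ]
```

Request:
step_arm(
  series=[
    {"grip": 0.1,"x": 0,"y": 0,"z": 0.008,"rx": 0,"ry": 0,"rz": 0},
    {"grip": 0.1,"x": 0,"y": 0,"z": 0.016,"rx": 0,"ry": 0,"rz": 0},
    {"grip": 0.1,"x": 0,"y": 0,"z": 0.025,"rx": 0,"ry": 0,"rz": 0},
    {"grip": 0.1,"x": 0,"y": 0,"z": 0.035,"rx": 0,"ry": 0,"rz": 0},
    {"grip": 0.1,"x": 0,"y": 0,"z": 0.045,"rx": 0,"ry": 0,"rz": 0},
    {"grip": 0.1,"x": 0,"y": 0,"z": 0.055,"rx": 0,"ry": 0,"rz": 0},
    {"grip": 0.1,"x": 0,"y": 0,"z": 0.065,"rx": 0,"ry": 0,"rz": 0},
    {"grip": 0.1,"x": 0,"y": 0,"z": 0.07,"rx": 0,"ry": 0,"rz": 0},
  ],
)

```text
time: 8.25
eef_pos: [0.4844, 0.0229, 0.1416]
tool_rot: [0.995, 0.1, 0.001, -0.0]
force: [-0.5, -0.9, -2.5]
width: 0.0217
finger_force: 30.0
```

Request:
step_arm(
  series=[
    {"grip": 0.1,"x": 0,"y": -0.015,"z": 0,"rx": 0,"ry": 0,"rz": 0},
    {"grip": 0.1,"x": 0,"y": -0.035,"z": 0,"rx": 0,"ry": 0,"rz": 0},
    {"grip": 0.1,"x": 0,"y": -0.055,"z": 0,"rx": 0,"ry": 0,"rz": 0},
    {"grip": 0.1,"x": 0,"y": -0.07,"z": 0,"rx": 0,"ry": 0,"rz": 0},
    {"grip": 0.1,"x": 0,"y": -0.078,"z": 0,"rx": 0,"ry": 0,"rz": 0},
    {"grip": 0.1,"x": 0,"y": -0.084,"z": 0,"rx": 0,"ry": 0,"rz": 0},
    {"grip": 0.1,"x": 0,"y": -0.084,"z": 0.002,"rx": 0,"ry": 0,"rz": 0},
    {"grip": 0.1,"x": 0,"y": -0.084,"z": 0.004,"rx": 0,"ry": 0,"rz": 0},
  ],
)

```text
time: 9.25
eef_pos: [0.4778, 0.0556, 0.1402]
tool_rot: [0.995, 0.1, 0.001, 0.0]
force: [-1.1, 0.2, -2.4]
width: 0.0214
finger_force: 30.0
```

Request:
step_arm(
  series=[
    {"grip": 0.1,"x": 0,"y": 0,"z": 0.002,"rx": 0,"ry": 0,"rz": 0},
    {"grip": 0.1,"x": 0,"y": 0,"z": 0.004,"rx": 0,"ry": 0,"rz": 0},
    {"grip": 0.1,"x": 0,"y": 0,"z": 0.006,"rx": 0,"ry": 0,"rz": 0},
    {"grip": 0.1,"x": 0,"y": 0,"z": 0.008,"rx": 0,"ry": 0,"rz": 0},
    {"grip": 0.1,"x": 0,"y": 0,"z": 0.01,"rx": 0,"ry": 0,"rz": 0},
    {"grip": 0.1,"x": 0,"y": 0,"z": 0.012,"rx": 0,"ry": 0,"rz": 0},
    {"grip": 0.1,"x": 0,"y": 0,"z": 0.014,"rx": 0,"ry": 0,"rz": 0},
    {"grip": 0.1,"x": 0,"y": 0,"z": 0.014,"rx": 0,"ry": 0,"rz": 0},
  ],
)

```text
time: 10.25
eef_pos: [0.4777, 0.0558, 0.1346]
tool_rot: [0.995, 0.1, 0.001, -0.0]
force: [0.6, 0.6, -1.3]
width: 0.0214
finger_force: 30.0
```

Request:
step_arm(
  series=[
    {"grip": 0.1,"x": 0,"y": 0,"z": 0.001,"rx": 0,"ry": 0,"rz": 0},
    {"grip": 0.1,"x": 0,"y": 0,"z": 0.002,"rx": 0,"ry": 0,"rz": 0},
    {"grip": 0.1,"x": 0,"y": 0,"z": 0.003,"rx": 0,"ry": 0,"rz": 0},
    {"grip": 0.1,"x": 0,"y": 0,"z": 0.004,"rx": 0,"ry": 0,"rz": 0},
    {"grip": 0.1,"x": 0,"y": 0,"z": 0.005,"rx": 0,"ry": 0,"rz": 0},
    {"grip": 0.1,"x": 0,"y": 0,"z": 0.006,"rx": 0,"ry": 0,"rz": 0},
    {"grip": 0.1,"x": 0,"y": 0,"z": 0.007,"rx": 0,"ry": 0,"rz": 0},
    {"grip": 0.1,"x": 0,"y": 0,"z": 0.007,"rx": 0,"ry": 0,"rz": 0},
  ],
)

```text
time: 11.25
eef_pos: [0.4778, 0.0558, 0.1319]
tool_rot: [0.995, 0.1, 0.001, -0.0]
force: [-1.3, 0.3, -1.4]
width: 0.0214
finger_force: 30.0
```

Request:
step_arm(
  series=[
    {"grip": 0.1,"x": 0,"y": 0,"z": 0.001,"rx": 0,"ry": 0,"rz": 0},
    {"grip": 0.1,"x": 0,"y": 0,"z": 0.001,"rx": 0,"ry": 0,"rz": 0},
    {"grip": 0.1,"x": 0,"y": 0,"z": 0.002,"rx": 0,"ry": 0,"rz": 0},
    {"grip": 0.1,"x": 0,"y": 0,"z": 0.002,"rx": 0,"ry": 0,"rz": 0},
    {"grip": 0.1,"x": 0,"y": 0,"z": 0.003,"rx": 0,"ry": 0,"rz": 0},
    {"grip": 0.1,"x": 0,"y": 0,"z": 0.003,"rx": 0,"ry": 0,"rz": 0},
    {"grip": 0.1,"x": 0,"y": 0,"z": 0.003,"rx": 0,"ry": 0,"rz": 0},
    {"grip": 0.1,"x": 0,"y": 0,"z": 0.003,"rx": 0,"ry": 0,"rz": 0},
  ],
)

```text
time: 12.25
eef_pos: [0.4778, 0.0558, 0.1307]
tool_rot: [0.995, 0.1, 0.001, -0.0]
force: [-0.4, 0.0, -1.6]
width: 0.0212
finger_force: 30.0
```

Request:
step_arm(
  series=[
    {"grip": 0.1,"x": 0,"y": 0,"z": 0.001,"rx": 0,"ry": 0,"rz": 0},
    {"grip": 0.1,"x": 0,"y": 0,"z": 0.001,"rx": 0,"ry": 0,"rz": 0},
    {"grip": 0.1,"x": 0,"y": 0,"z": 0.002,"rx": 0,"ry": 0,"rz": 0},
    {"grip": 0.1,"x": 0,"y": 0,"z": 0.002,"rx": 0,"ry": 0,"rz": 0},
    {"grip": 0.1,"x": 0,"y": 0,"z": 0.003,"rx": 0,"ry": 0,"rz": 0},
    {"grip": 0.1,"x": 0,"y": 0,"z": 0.003,"rx": 0,"ry": 0,"rz": 0},
    {"grip": 0.1,"x": 0,"y": 0,"z": 0.003,"rx": 0,"ry": 0,"rz": 0},
    {"grip": 0.1,"x": 0,"y": 0,"z": 0.003,"rx": 0,"ry": 0,"rz": 0},
  ],
)

```text
time: 13.25
eef_pos: [0.4784, 0.056, 0.1303]
tool_rot: [0.995, 0.1, 0.001, 0.0]
force: [-1.7, -0.2, 9.8]
width: 0.0213
finger_force: 30.0
```

Contact at about 11 N. I'll ease off a little and sweep along the slot.

Request:
step_arm(
  series=[
    {"grip": 0.1,"x": 0,"y": 0,"z": -0.001,"rx": 0,"ry": 0,"rz": 0},
    {"grip": 0.1,"x": 0,"y": 0.002,"z": -0.001,"rx": 0,"ry": 0,"rz": 0},
    {"grip": 0.1,"x": 0,"y": 0.004,"z": -0.001,"rx": 0,"ry": 0,"rz": 0},
    {"grip": 0.1,"x": 0,"y": 0.006,"z": -0.001,"rx": 0,"ry": 0,"rz": 0},
    {"grip": 0.1,"x": 0,"y": 0.008,"z": -0.001,"rx": 0,"ry": 0,"rz": 0},
    {"grip": 0.1,"x": 0,"y": 0.01,"z": -0.001,"rx": 0,"ry": 0,"rz": 0},
    {"grip": 0.1,"x": 0,"y": 0.012,"z": -0.001,"rx": 0,"ry": 0,"rz": 0},
    {"grip": 0.1,"x": 0,"y": 0.012,"z": -0.001,"rx": 0,"ry": 0,"rz": 0},
  ],
)

```text
time: 14.25
eef_pos: [0.4792, 0.0525, 0.1305]
tool_rot: [0.995, 0.1, 0.001, -0.001]
force: [-2.1, 3.1, 5.7]
width: 0.0215
finger_force: 30.0
```

Request:
step_arm(
  series=[
    {"grip": 0.1,"x": 0,"y": 0.002,"z": 0,"rx": 0,"ry": 0,"rz": 0},
    {"grip": 0.1,"x": 0,"y": 0.004,"z": 0,"rx": 0,"ry": 0,"rz": 0},
    {"grip": 0.1,"x": 0,"y": 0.006,"z": 0,"rx": 0,"ry": 0,"rz": 0},
    {"grip": 0.1,"x": 0,"y": 0.008,"z": 0,"rx": 0,"ry": 0,"rz": 0},
    {"grip": 0.1,"x": 0,"y": 0.01,"z": 0,"rx": 0,"ry": 0,"rz": 0},
    {"grip": 0.1,"x": 0,"y": 0.012,"z": 0,"rx": 0,"ry": 0,"rz": 0},
    {"grip": 0.1,"x": 0,"y": 0.012,"z": 0,"rx": 0,"ry": 0,"rz": 0},
    {"grip": 0.1,"x": 0,"y": 0.012,"z": 0,"rx": 0,"ry": 0,"rz": 0},
  ],
)

```text
time: 15.25
eef_pos: [0.4803, 0.0477, 0.1305]
tool_rot: [0.995, 0.1, 0.002, -0.001]
force: [-0.6, 2.9, 4.4]
width: 0.0214
finger_force: 30.0
```

Request:
step_arm(
  series=[
    {"grip": 0.1,"x": 0,"y": 0.002,"z": 0,"rx": 0,"ry": 0,"rz": 0},
    {"grip": 0.1,"x": 0,"y": 0.004,"z": 0,"rx": 0,"ry": 0,"rz": 0},
    {"grip": 0.1,"x": 0,"y": 0.006,"z": 0,"rx": 0,"ry": 0,"rz": 0},
    {"grip": 0.1,"x": 0,"y": 0.008,"z": 0,"rx": 0,"ry": 0,"rz": 0},
    {"grip": 0.1,"x": 0,"y": 0.01,"z": 0,"rx": 0,"ry": 0,"rz": 0},
    {"grip": 0.1,"x": 0,"y": 0.012,"z": 0,"rx": 0,"ry": 0,"rz": 0},
    {"grip": 0.1,"x": 0,"y": 0.012,"z": 0,"rx": 0,"ry": 0,"rz": 0},
    {"grip": 0.1,"x": 0,"y": 0.012,"z": 0,"rx": 0,"ry": 0,"rz": 0},
  ],
)

```text
time: 16.25
eef_pos: [0.4813, 0.0429, 0.1305]
tool_rot: [0.995, 0.1, 0.002, -0.001]
force: [-0.7, 3.1, 6.1]
width: 0.0214
finger_force: 30.0
```

Request:
step_arm(
  series=[
    {"grip": 0.1,"x": 0,"y": 0.002,"z": 0,"rx": 0,"ry": 0,"rz": 0},
    {"grip": 0.1,"x": 0,"y": 0.004,"z": 0,"rx": 0,"ry": 0,"rz": 0},
    {"grip": 0.1,"x": 0,"y": 0.006,"z": 0,"rx": 0,"ry": 0,"rz": 0},
    {"grip": 0.1,"x": 0,"y": 0.008,"z": 0,"rx": 0,"ry": 0,"rz": 0},
    {"grip": 0.1,"x": 0,"y": 0.01,"z": 0,"rx": 0,"ry": 0,"rz": 0},
    {"grip": 0.1,"x": 0,"y": 0.012,"z": 0,"rx": 0,"ry": 0,"rz": 0},
    {"grip": 0.1,"x": 0,"y": 0.012,"z": 0,"rx": 0,"ry": 0,"rz": 0},
    {"grip": 0.1,"x": 0,"y": 0.012,"z": 0,"rx": 0,"ry": 0,"rz": 0},
  ],
)

```text
time: 17.25
eef_pos: [0.4822, 0.0382, 0.1305]
tool_rot: [0.995, 0.1, 0.002, -0.001]
force: [-0.7, 3.1, 5.6]
width: 0.0215
finger_force: 30.0
```

Request:
step_arm(
  series=[
    {"grip": 0.1,"x": 0,"y": 0.002,"z": 0,"rx": 0,"ry": 0,"rz": 0},
    {"grip": 0.1,"x": 0,"y": 0.004,"z": 0,"rx": 0,"ry": 0,"rz": 0},
    {"grip": 0.1,"x": 0,"y": 0.006,"z": 0,"rx": 0,"ry": 0,"rz": 0},
    {"grip": 0.1,"x": 0,"y": 0.008,"z": 0,"rx": 0,"ry": 0,"rz": 0},
    {"grip": 0.1,"x": 0,"y": 0.01,"z": 0,"rx": 0,"ry": 0,"rz": 0},
    {"grip": 0.1,"x": 0,"y": 0.012,"z": 0,"rx": 0,"ry": 0,"rz": 0},
    {"grip": 0.1,"x": 0,"y": 0.012,"z": 0,"rx": 0,"ry": 0,"rz": 0},
    {"grip": 0.1,"x": 0,"y": 0.012,"z": 0,"rx": 0,"ry": 0,"rz": 0},
  ],
)

```text
time: 18.25
eef_pos: [0.4832, 0.0335, 0.1305]
tool_rot: [0.995, 0.1, 0.002, -0.001]
force: [-1.1, 2.9, 5.0]
width: 0.0213
finger_force: 30.0
```

Request:
step_arm(
  series=[
    {"grip": 0.1,"x": 0,"y": 0.002,"z": 0,"rx": 0,"ry": 0,"rz": 0},
    {"grip": 0.1,"x": 0,"y": 0.004,"z": 0,"rx": 0,"ry": 0,"rz": 0},
    {"grip": 0.1,"x": 0,"y": 0.006,"z": 0,"rx": 0,"ry": 0,"rz": 0},
    {"grip": 0.1,"x": 0,"y": 0.008,"z": 0,"rx": 0,"ry": 0,"rz": 0},
    {"grip": 0.1,"x": 0,"y": 0.01,"z": 0,"rx": 0,"ry": 0,"rz": 0},
    {"grip": 0.1,"x": 0,"y": 0.012,"z": 0,"rx": 0,"ry": 0,"rz": 0},
    {"grip": 0.1,"x": 0,"y": 0.012,"z": 0,"rx": 0,"ry": 0,"rz": 0},
    {"grip": 0.1,"x": 0,"y": 0.012,"z": 0,"rx": 0,"ry": 0,"rz": 0},
  ],
)

```text
time: 19.25
eef_pos: [0.4841, 0.0287, 0.1304]
tool_rot: [0.995, 0.1, 0.002, -0.001]
force: [-0.4, 3.4, 5.2]
width: 0.0213
finger_force: 30.0
```

Request:
step_arm(
  series=[
    {"grip": 0.1,"x": 0,"y": 0.002,"z": 0,"rx": 0,"ry": 0,"rz": 0},
    {"grip": 0.1,"x": 0,"y": 0.004,"z": 0,"rx": 0,"ry": 0,"rz": 0},
    {"grip": 0.1,"x": 0,"y": 0.006,"z": 0,"rx": 0,"ry": 0,"rz": 0},
    {"grip": 0.1,"x": 0,"y": 0.008,"z": 0,"rx": 0,"ry": 0,"rz": 0},
    {"grip": 0.1,"x": 0,"y": 0.01,"z": 0,"rx": 0,"ry": 0,"rz": 0},
    {"grip": 0.1,"x": 0,"y": 0.012,"z": 0,"rx": 0,"ry": 0,"rz": 0},
    {"grip": 0.1,"x": 0,"y": 0.012,"z": 0,"rx": 0,"ry": 0,"rz": 0},
    {"grip": 0.1,"x": 0,"y": 0.012,"z": 0,"rx": 0,"ry": 0,"rz": 0},
  ],
)

```text
time: 20.25
eef_pos: [0.4844, 0.0228, 0.1298]
tool_rot: [0.995, 0.1, 0.001, -0.0]
force: [-0.2, 0.1, -1.9]
width: 0.0216
finger_force: 30.0
```

Vertical force vanished and the tip dropped, so the hole is here. I'll move about 1 mm further and descend gently.

Request:
step_arm(
  series=[
    {"grip": 0.1,"x": 0,"y": 0.002,"z": 0,"rx": 0,"ry": 0,"rz": 0},
    {"grip": 0.1,"x": 0,"y": 0.003,"z": 0.001,"rx": 0,"ry": 0,"rz": 0},
    {"grip": 0.1,"x": 0,"y": 0.003,"z": 0.002,"rx": 0,"ry": 0,"rz": 0},
    {"grip": 0.1,"x": 0,"y": 0.003,"z": 0.003,"rx": 0,"ry": 0,"rz": 0},
    {"grip": 0.1,"x": 0,"y": 0.003,"z": 0.004,"rx": 0,"ry": 0,"rz": 0},
    {"grip": 0.1,"x": 0,"y": 0.003,"z": 0.004,"rx": 0,"ry": 0,"rz": 0},
    {"grip": 0.1,"x": 0,"y": 0.003,"z": 0.004,"rx": 0,"ry": 0,"rz": 0},
    {"grip": 0.1,"x": 0,"y": 0.003,"z": 0.004,"rx": 0,"ry": 0,"rz": 0},
  ],
)

```text
time: 21.25
eef_pos: [0.4847, 0.0217, 0.1283]
tool_rot: [0.995, 0.1, 0.001, -0.0]
force: [0.0, 0.3, -1.1]
width: 0.0215
finger_force: 30.0
```

Request:
step_arm(
  series=[
    {"grip": 0.1,"x": 0,"y": 0,"z": 0.001,"rx": 0,"ry": 0,"rz": 0},
    {"grip": 0.1,"x": 0,"y": 0,"z": 0.002,"rx": 0,"ry": 0,"rz": 0},
    {"grip": 0.1,"x": 0,"y": 0,"z": 0.003,"rx": 0,"ry": 0,"rz": 0},
    {"grip": 0.1,"x": 0,"y": 0,"z": 0.003,"rx": 0,"ry": 0,"rz": 0},
    {"grip": 0.1,"x": 0,"y": 0,"z": 0.004,"rx": 0,"ry": 0,"rz": 0},
    {"grip": 0.1,"x": 0,"y": 0,"z": 0.004,"rx": 0,"ry": 0,"rz": 0},
    {"grip": 0.1,"x": 0,"y": 0,"z": 0.004,"rx": 0,"ry": 0,"rz": 0},
    {"grip": 0.1,"x": 0,"y": 0,"z": 0.004,"rx": 0,"ry": 0,"rz": 0},
  ],
)

```text
time: 22.25
eef_pos: [0.4847, 0.0217, 0.1267]
tool_rot: [0.995, 0.1, 0.001, -0.0]
force: [-0.1, -0.6, -1.3]
width: 0.0219
finger_force: 30.0
```

Request:
step_arm(
  series=[
    {"grip": 0.1,"x": 0,"y": 0,"z": 0.002,"rx": 0,"ry": 0,"rz": 0},
    {"grip": 0.1,"x": 0,"y": 0,"z": 0.005,"rx": 0,"ry": 0,"rz": 0},
    {"grip": 0.1,"x": 0,"y": 0,"z": 0.009,"rx": 0,"ry": 0,"rz": 0},
    {"grip": 0.1,"x": 0,"y": 0,"z": 0.014,"rx": 0,"ry": 0,"rz": 0},
    {"grip": 0.1,"x": 0,"y": 0,"z": 0.02,"rx": 0,"ry": 0,"rz": 0},
    {"grip": 0.1,"x": 0,"y": 0,"z": 0.026,"rx": 0,"ry": 0,"rz": 0},
    {"grip": 0.1,"x": 0,"y": 0,"z": 0.03,"rx": 0,"ry": 0,"rz": 0},
    {"grip": 0.1,"x": 0,"y": 0,"z": 0.03,"rx": 0,"ry": 0,"rz": 0},
  ],
)

```text
time: 23.25
eef_pos: [0.4847, 0.0217, 0.1146]
tool_rot: [0.995, 0.1, 0.001, -0.0]
force: [-0.3, 0.2, -1.4]
width: 0.0216
finger_force: 30.0
```

Request:
step_arm(
  series=[
    {"grip": 0.1,"x": 0,"y": 0,"z": 0.004,"rx": 0,"ry": 0,"rz": 0},
    {"grip": 0.1,"x": 0,"y": 0,"z": 0.008,"rx": 0,"ry": 0,"rz": 0},
    {"grip": 0.1,"x": 0,"y": 0,"z": 0.012,"rx": 0,"ry": 0,"rz": 0},
    {"grip": 0.1,"x": 0,"y": 0,"z": 0.016,"rx": 0,"ry": 0,"rz": 0},
    {"grip": 0.1,"x": 0,"y": 0,"z": 0.019,"rx": 0,"ry": 0,"rz": 0},
    {"grip": 0.1,"x": 0,"y": 0,"z": 0.022,"rx": 0,"ry": 0,"rz": 0},
    {"grip": 0.1,"x": 0,"y": 0,"z": 0.024,"rx": 0,"ry": 0,"rz": 0},
    {"grip": 0.1,"x": 0,"y": 0,"z": 0.024,"rx": 0,"ry": 0,"rz": 0},
  ],
)

```text
time: 24.25
eef_pos: [0.4847, 0.0217, 0.1051]
tool_rot: [0.995, 0.1, 0.001, -0.0]
force: [-0.4, -0.2, -2.0]
width: 0.0213
finger_force: 30.0
```

Now the last 3 mm, in small steps.

Request:
step_arm(
  series=[
    {"grip": 0.1,"x": 0,"y": 0,"z": 0.001,"rx": 0,"ry": 0,"rz": 0},
    {"grip": 0.1,"x": 0,"y": 0,"z": 0.002,"rx": 0,"ry": 0,"rz": 0},
    {"grip": 0.1,"x": 0,"y": 0,"z": 0.003,"rx": 0,"ry": 0,"rz": 0},
    {"grip": 0.1,"x": 0,"y": 0,"z": 0.004,"rx": 0,"ry": 0,"rz": 0},
    {"grip": 0.1,"x": 0,"y": 0,"z": 0.005,"rx": 0,"ry": 0,"rz": 0},
    {"grip": 0.1,"x": 0,"y": 0,"z": 0.006,"rx": 0,"ry": 0,"rz": 0},
    {"grip": 0.1,"x": 0,"y": 0,"z": 0.006,"rx": 0,"ry": 0,"rz": 0},
    {"grip": 0.1,"x": 0,"y": 0,"z": 0.006,"rx": 0,"ry": 0,"rz": 0},
  ],
)

```text
time: 25.25
eef_pos: [0.4848, 0.0217, 0.1027]
tool_rot: [0.995, 0.1, 0.001, -0.0]
force: [-0.8, -0.9, -2.0]
width: 0.0215
finger_force: 30.0
```

Request:
step_arm(
  series=[
    {"grip": 0.1,"x": 0,"y": 0,"z": 0.001,"rx": 0,"ry": 0,"rz": 0},
    {"grip": 0.1,"x": 0,"y": 0,"z": 0.001,"rx": 0,"ry": 0,"rz": 0},
    {"grip": 0.1,"x": 0,"y": 0,"z": 0.001,"rx": 0,"ry": 0,"rz": 0},
    {"grip": 0.1,"x": 0,"y": 0,"z": 0.001,"rx": 0,"ry": 0,"rz": 0},
    {"grip": 0.1,"x": 0,"y": 0,"z": 0.001,"rx": 0,"ry": 0,"rz": 0},
    {"grip": 0.1,"x": 0,"y": 0,"z": 0.001,"rx": 0,"ry": 0,"rz": 0},
    {"grip": 0.1,"x": 0,"y": 0,"z": 0.001,"rx": 0,"ry": 0,"rz": 0},
    {"grip": 0.1,"x": 0,"y": 0,"z": 0.001,"rx": 0,"ry": 0,"rz": 0},
  ],
)

```text
time: 26.25
eef_pos: [0.4848, 0.0218, 0.1026]
tool_rot: [0.995, 0.1, 0.001, 0.0]
force: [-1.6, -0.8, 5.1]
width: 0.0215
finger_force: 30.0
```

The collar has seated at about 7 N. Releasing and retreating upward.

Request:
step_arm(
  series=[
    {"grip": 0.3,"x": 0,"y": 0,"z": 0,"rx": 0,"ry": 0,"rz": 0},
    {"grip": 0.5,"x": 0,"y": 0,"z": -0.001,"rx": 0,"ry": 0,"rz": 0},
    {"grip": 0.7,"x": 0,"y": 0,"z": -0.001,"rx": 0,"ry": 0,"rz": 0},
    {"grip": 0.7,"x": 0,"y": 0,"z": -0.001,"rx": 0,"ry": 0,"rz": 0},
    {"grip": 0.7,"x": 0,"y": 0,"z": -0.05,"rx": 0,"ry": 0,"rz": 0},
    {"grip": 0.7,"x": 0,"y": 0,"z": -0.15,"rx": 0,"ry": 0,"rz": 0},
    {"grip": 0.7,"x": 0,"y": 0,"z": -0.25,"rx": 0,"ry": 0,"rz": 0},
    {"grip": 0.7,"x": 0,"y": 0,"z": -0.35,"rx": 0,"ry": 0,"rz": 0},
  ],
)

```text
time: 27.25
eef_pos: [0.4843, 0.0217, 0.2436]
tool_rot: [0.995, 0.1, 0.001, -0.0]
force: [1.2, -0.6, 0.3]
width: 0.0642
finger_force: 0.0
```

```bash
python3 -c "
from h import *
c,p,d=shot('wrist','w4');shot('scene','s4')
S=load('s4')[1][150:300,200:350]
W=p[100:420,120:440]
cv2.imwrite('pics/c4.png',np.hstack([cv2.resize(W,(400,400)),cv2.resize(S,(400,400),interpolation=cv2.INTER_CUBIC)])[:,:,::-1])
"
```

```text
(no output)
```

View pics/c4.png

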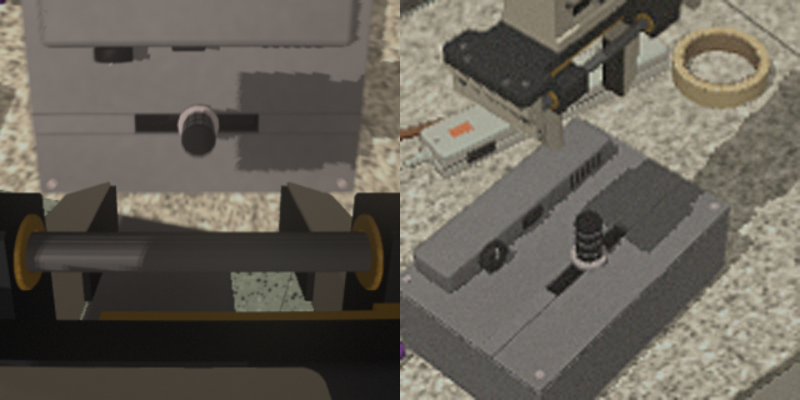

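The pin stands upright in the slot, with its collar flat on the cover (wrist crop (198,125), scene crop (588,255)) and the gripper clear.

```bash
python3 -c "
from workcell import arm
print(arm.finish_job())"
```

```text
the job is handed in; nothing more can be done
None
```

The job is handed in with the pin fully home: it stands upright through the slide's hole, its collar rests on the cover, contact force readings stayed at about 12 N or less, and I kept clear of the beaker, tape roll and stoppers (not re-checked one by one at the end); the judge's verdict was not shown.

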